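Clear the tilt fixture and hold the angle gauge flush on its slope

ROBOT

A 7-joint arm with a two-finger parallel gripper is mounted at the origin on the work surface. World frame = base frame: x ahead of the robot, y to its left, z up, the work surface at z = 0. Lengths are in mm, angles in degrees, forces in N, time in s.
With the tool pointing down it reaches from about 400 to 850 mm from the base axis. Payload 10.4 kg.
Tool frame: the origin (TCP) lies midway between the tips of the shut fingers; the grasp point (between the pads) lies 19 mm behind it; z points along the fingers, y is the line along which they close (so a half turn about z gives the same grasp; the last joint's range is limited). The gripper opens to 87 mm and grips with 3 to 60 N. Pads are 19 mm wide; open, the fingers measure 117 mm over their backs; the gripper's body (75 mm by 190 mm) begins 51 mm behind the grasp point.
Start: joints at [-76.983, 19.034, -3.707, 83.658, 1.238, 77.344, -5.071], TCP at [154.492, 605.627, 222.576] pointing down, gripper open.
Joint ranges: [-148.97, 148.97], [-28.65, 121.19], [-84.17, 76.75], [9.2, 138.47], [-72.65, 252.65], [3.7, 117.97], [-149.18, 149.18]. Speed limits (degrees/s): [127.2, 127.2, 159.86, 159.86, 180, 180, 180].

INTERFACE

Orientations are given as a 3x3 rotation matrix whose columns are the frame's x, y, z axes.
In Python, from station import readout, viewer, order gives the robot as it stands.
- The arm moves only by the tool carry_out, never from a script. Its argument "increments" is a list of rows, each a list of 7 numbers: the turn, a rotation vector about the tool's x, y, z in rad, then the shift along the tool's x, y, z in mm, then the finger opening in mm, from 0 to 87. In form: [[rx, ry, rz, dx, dy, dz, claw], ...]. A call has 1 to 20 rows; each row shifts and turns the commanded pose from where the row before left it, along the tool's axes as they then stand; what a row does not reach is not made up. A row lasts 1/8 s, in which the tool goes at most 62.5 mm and 10.7 degrees, less where a joint would pass 70% of its speed; a pose out of reach is approached as far as the arm can. A call with a gripper value outside its range is refused whole. The fingers move at their own pace and stop on an object; "force" is the grip in N (left out, the last holds). Time passes only in rows, so rows that do not move let the fingers close. It gives the time, the measured TCP pose, the force, the opening and the grip force at its end, in the units of the state.
- readout.observe(): the state, without advancing time (a new reading comes with each control period).
- viewer.camera(name): name is "scene" or "top" or "wrist"; returns the picture (420x560x3 uint8, red, green, blue); there is no depth.
- viewer.calibration(name): a dict with "fx", "fy", "cx", "cy" (pixels), "extrinsics" (4x4, takes a point from camera to world coordinates). Camera axes: x right, y up, looking along -z (the intrinsics and any distortion apply to the point x, -y, -z); pixel columns grow to the right and rows downward; lengths in mm; the calibration is good to about 2 mm. A picture is of the moment at which its call begins: read the wrist's pose just before it. calibration takes no time and is no camera call; for the wrist camera it gives the pose at the moment of the call.
- order.job_done(): hands the job in; it is judged then, once.
The state is a dict: "t": time; "q": joint angles; "qvel": joint speeds; "joint_efforts": joint torques, N m; "tcp_pos": TCP position; "orientation": TCP orientation; "force": force on the tool from outside, world axes, zero at the start; "moment": the same for the moment, N m; "opening": finger opening in mm; "gripper_force": force on a finger pad.
Only numpy, scipy, OpenCV 4.12 (cv2) and the standard library are available. Lean on these libraries where they do the work, as an engineer would, in place of code of your own. Each camera call takes 0.05 s, during which the arm holds its last target. There are 200 camera calls.

TASK

First clear the tilt fixture's ledge: stand the orange- and blue-capped canisters upright in empty cells of the white crate, one per cell, and leave the black-capped one in its cell. Then pick up the yellow angle gauge by its block and hold its foot flush, under light pressure, on the middle of the sloping plate (inside the red outline, long side up the slope), and finish still gripping it and pressing it there. Do not shift the plate's clamped slope or disturb the other things on the bench.

Things in the scene. Friction and masses are not known exactly. Their poses are not given: they have to be found in the camera images.
- fixture: tilt fixture, fixed to the bench: dark steel base 200 (x) x 140 (y) x 22 mm high. Origin: centre of its underside; +x points from its front ledge (where the canisters stand, 60 mm deep) towards the high end of the sloping plate.
- face_plate: bright sloping plate of the fixture, 124 (x, up the slope) x 104 x 12 mm, hinged at its low front edge, clamped rigid at a slope of 15 to 35 degrees that varies, rising towards the fixture's +x (to the robot's right, roughly). Origin on the hinge axis (fixture x -35 mm, z 32 mm); z is the normal of its upper face, which lies 6 mm above the origin along z. Holds against 30 N.
- face_mid (a point): middle of the sloping plate's upper face, 62 mm up the slope from the hinge, inside a thin red painted outline 72 x 58 mm. x points up the slope, y across it, z out of the face (its normal).
- gauge: angle gauge: steel foot 64 (x) x 50 (y) x 8 mm with a yellow grip block 36 (x) x 26 (y) mm on its middle, up to 54 mm above the underside, small dark display on top. Origin: centre of the underside; z up out of the block. 0.25 kg nominal. Stands upright on the bench to the robot's left. To be gripped by the block across its y.
- canister_a: aluminium gas reservoir canister with orange cap, upright cylinder 44 mm diameter, 95 mm tall, about 0.18 kg; origin: centre of its underside. Stands on the fixture's front ledge, in front of the sloping plate; which of the two is on which side varies.
- canister_b: the same with a blue cap, also on the ledge, about 84 mm beside the orange one.
- canister_c: the same with a black cap, already standing in one cell of the crate (the one around point cell0).
- crate: white plastic crate 165 x 165 mm outside, 50 mm high, fixed, open at the top, walls and dividers 5 mm, floor 5 mm, with 2 x 2 cells 75 mm square; origin: centre of its underside. It can be turned any way.
- cell0 (a point): centre of the inner floor of the cell that holds the black-capped canister (crate x +40, y +40 mm)
- cell1 (a point): centre of the inner floor of an empty cell (crate x +40, y -40 mm)
- cell2 (a point): centre of the inner floor of an empty cell (crate x -40, y +40 mm)
- cell3 (a point): centre of the inner floor of an empty cell (crate x -40, y -40 mm)
- screwdriver: bystander: screwdriver lying on the bench near the robot; origin at its middle underside
- wrench: bystander: steel wrench lying beyond the fixture; origin at its middle underside
- oil_bottle: bystander: white oil bottle, red cap, 60 mm diameter, 120 mm tall, beyond the crate; origin under its centre
- grease_jar: bystander: grease jar 60 mm diameter, 60 mm tall, near the robot; origin under its centre
- shock_spring: bystander: yellow coil spring standing, 59 mm diameter, 78 mm tall, beyond the gauge; origin under its centre
- bushing: bystander: brass bushing 44 mm diameter, 22 mm tall, lying at the left beyond the gauge; origin under its centre

How it is judged:
By the outcome, as a careful person would: the job done as asked, in the order asked, and still so for the second after the job is handed in, while the arm keeps its last pose, push and grip.
It also fails if it takes over 67 s, if anything falls off the work surface, if the arm or the gripper's body presses on something with over 40 N, if the wrist force passes 120 N, or if a joint passes its speed limit or range.

## Working session

There is one attempt and no reset: what is moved stays moved. The work goes in short steps, Python scripts to look and compute and a tool call to move; the robot and the scene stay as the last step left them, time stands still between calls to the robot, and variables do not carry over. Pictures are saved under pics/ and viewed, at most 10 in all, crops included, and the job is handed in when it is done.

Besides the shell and the picture viewer there is one more tool, called after "Emit:" as name(argument=value, ...) on one line, values as JSON. carry_out: Moves the arm, as the interface text tells. Its arguments: {"type":"object","properties":{"increments":{"type":"array"},"force":{"type":"number"}},"required":["increments"]}

```bash
mkdir -p pics; ls; python3 - <<'E'
from station import readout, viewer
import cv2, numpy as np
print(readout.observe())
ims=[]
for n in ("scene","top"):
    im=viewer.camera(n); np.save(f'pics/{n}.npy',im); cv2.imwrite(f'pics/{n}0.png',im[:,:,::-1])
    c=viewer.calibration(n); print(n,{k:np.round(v,3).tolist() if not isinstance(v,str) else v for k,v in c.items()})
E
```

```text
pics
{'t': 0.0, 'q': array([-76.98133211,  19.07230365,  -3.70793737,  83.7059189 ,
         1.23749433,  77.34191524,  -5.06958633]), 'qvel': array([-0.00743923, -0.00145232, -0.05132323,  0.01850304, -0.07313732,
        0.03187862, -0.04208953]), 'joint_efforts': array([-5.15639431e-05, -6.23236156e+01,  2.46376003e-02, -3.89907253e+01,
       -6.13292260e-02,  3.94827803e-02,  1.43154693e-04]), 'tcp_pos': array([154.4190686 , 605.23130287, 221.75110153]), 'orientation': array([[-9.68970776e-01,  2.47175140e-01, -2.90616650e-04],
       [ 2.47175304e-01,  9.68969809e-01, -1.37081456e-03],
       [-5.72325200e-05, -1.40011250e-03, -9.99999018e-01]]), 'force': array([ 0.13343592, -0.06731564, -0.20816304]), 'moment': array([-0.01570281, -0.06305294,  0.01392175]), 'gripper_force': 0.0, 'opening': 86.92074425197877}
scene {'fx': 474.124, 'fy': 474.124, 'cx': 281.114, 'cy': 212.843, 'extrinsics': [[-0.503, -0.481, 0.719, 1369.124], [0.864, -0.26, 0.431, 468.629], [-0.021, 0.838, 0.546, 659.007], [0.0, 0.0, 0.0, 1.0]]}
top {'fx': 516.391, 'fy': 516.391, 'cx': 276.081, 'cy': 206.286, 'extrinsics': [[-0.029, 0.986, -0.162, 394.934], [-1.0, -0.028, 0.005, 9.075], [0.0, 0.162, 0.987, 1281.011], [0.0, 0.0, 0.0, 1.0]]}
```

View pics/scene0.png

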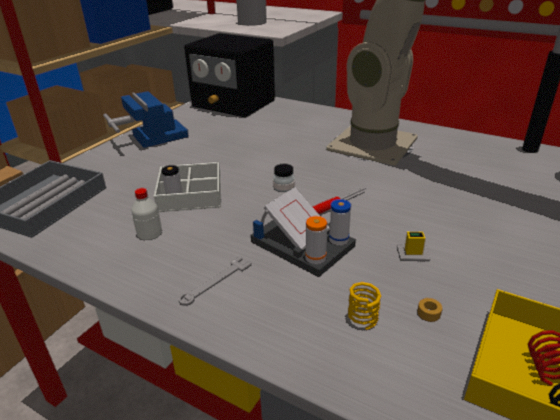

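View pics/top0.png

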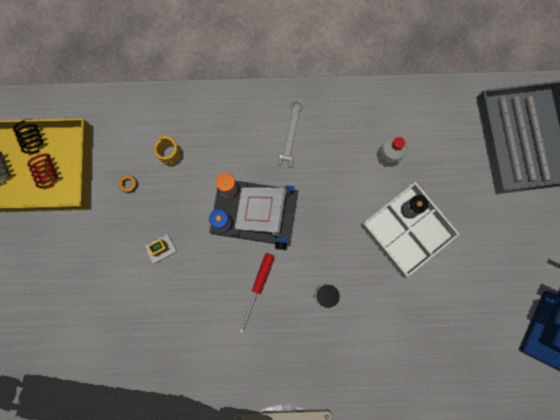

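The scene view shows the orange canister at (316,240), the blue at (341,220), the crate at (188,185) and the gauge at (414,245). The top view shows the orange cap at (227,184), blue at (219,220), the crate centre at (410,230), the gauge at (158,248) and the red outline at (259,208).

```bash
cat > h.py <<'E'
import numpy as np, cv2
from station import readout, viewer
def ray(c,uv):
    E=np.array(c["extrinsics"]); u,v=uv
    d=E[:3,:3]@np.array([(u-c["cx"])/c["fx"],-(v-c["cy"])/c["fy"],-1.]); return E[:3,3],d/np.linalg.norm(d)
def onz(c,uv,z):
    o,d=ray(c,uv); return o+d*(z-o[2])/d[2]
def tri(rs):
    A=np.zeros((3,3));b=np.zeros(3)
    for o,d in rs:
        P=np.eye(3)-np.outer(d,d);A+=P;b+=P@o
    p=np.linalg.solve(A,b); return p,[np.linalg.norm(np.cross(p-o,d)) for o,d in rs]
def blobs(m,amin=15):
    n,l,s,c=cv2.connectedComponentsWithStats(m.astype(np.uint8)); 
    return [(s[i,4],np.round(c[i],1).tolist(),s[i,:4].tolist()) for i in range(1,n) if s[i,4]>=amin],l
def hsv(im): return cv2.cvtColor(im,cv2.COLOR_RGB2HSV)
E
python3 - <<'E'
from h import *
C={n:viewer.calibration(n) for n in("scene","top")}
for n in C:
    im=np.load(f'pics/{n}.npy'); H,S,V=[a.astype(int) for a in cv2.split(hsv(im))]
    print(n)
    for k,m in dict(orange=(H>6)&(H<16)&(S>200)&(V>120),yellow=(H>18)&(H<32)&(S>180)&(V>100),blue=(H>105)&(H<125)&(S>150)&(V>70),red=((H<5)|(H>174))&(S>70)&(V>90),white=(S<25)&(V>175)).items():
        b=[x for x in blobs(m)[0] if 90<x[1][0]<480 and 80<x[1][1]<330]; print(k,b[:9])
t=np.load('pics/top.npy')
a=cv2.resize(t[165:285,135:305],None,fx=4.5,fy=4.5,interpolation=cv2.INTER_CUBIC)
cv2.imwrite('pics/tz.png',a[:,:,::-1])
s=np.load('pics/scene.npy')
a=cv2.resize(s[150:275,145:370],None,fx=3.5,fy=3.5,interpolation=cv2.INTER_CUBIC)
cv2.imwrite('pics/sz.png',a[:,:,::-1])
E
```

```text
scene
orange [(np.int32(171), [316.2, 222.3], [307, 217, 20, 12])]
yellow [(np.int32(57), [415.0, 236.0], [407, 232, 18, 8]), (np.int32(531), [366.0, 301.2], [350, 282, 31, 48]), (np.int32(117), [429.9, 305.9], [419, 299, 22, 16]), (np.int32(26), [365.2, 316.5], [358, 315, 14, 4])]
blue [(np.int32(232), [152.3, 101.0], [137, 92, 35, 21]), (np.int32(138), [131.8, 103.0], [122, 96, 21, 15]), (np.int32(129), [175.9, 128.6], [164, 120, 23, 15]), (np.int32(38), [143.2, 133.3], [137, 128, 13, 12]), (np.int32(156), [340.7, 205.7], [332, 200, 19, 13]), (np.int32(22), [257.7, 222.6], [254, 221, 9, 4])]
red [(np.int32(9787), [470.9, 83.7], [399, 32, 154, 109]), (np.int32(82), [140.0, 191.1], [134, 187, 13, 11]), (np.int32(181), [323.9, 204.4], [312, 196, 29, 18])]
white []
top
orange []
yellow [(np.int32(139), [165.8, 148.5], [155, 137, 22, 23])]
blue [(np.int32(24), [289.4, 188.1], [286, 186, 7, 5]), (np.int32(230), [218.6, 218.2], [210, 209, 18, 19]), (np.int32(42), [281.0, 239.5], [277, 237, 9, 6])]
red [(np.int32(117), [399.0, 142.1], [393, 137, 13, 12]), (np.int32(418), [262.8, 272.7], [252, 253, 23, 41])]
white [(np.int32(2805), [406.2, 233.3], [365, 189, 85, 84])]
```

View pics/tz.png

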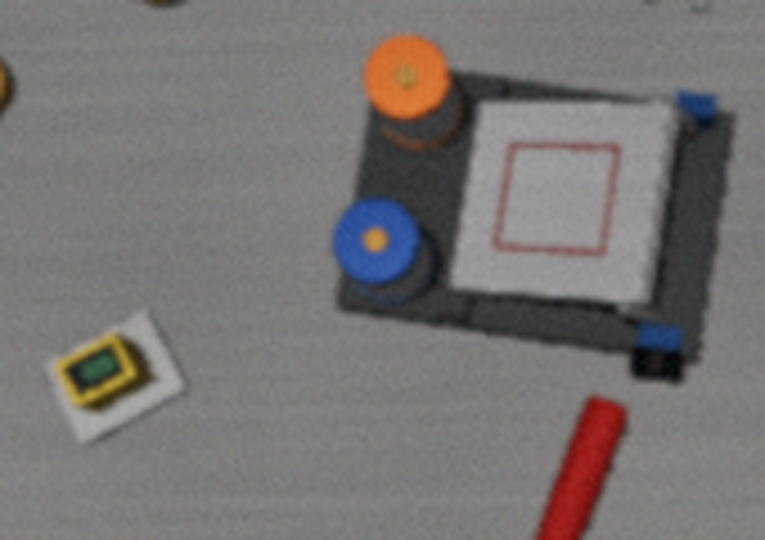

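View pics/sz.png

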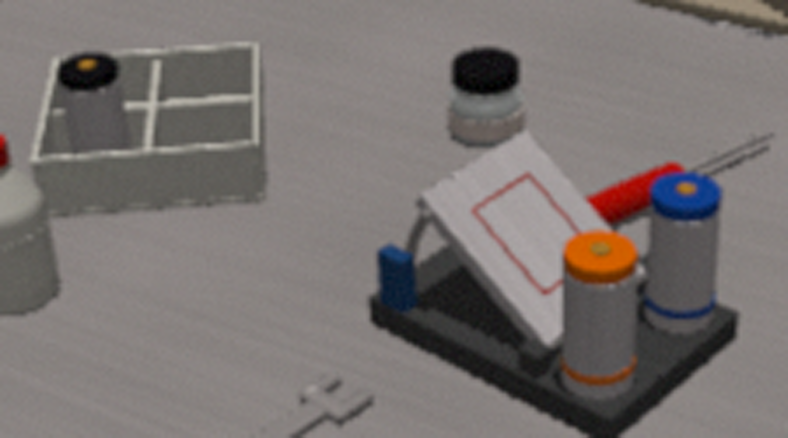

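The top crop shows the stud centres at orange (405,77) and blue (375,240), and the red outline corners at (512,143), (620,146), (604,254) and (494,247). In the scene crop the outline corners are (530,175), (473,211) and (546,292).

```bash
cat > m.py <<'E'
from h import *
C={n:viewer.calibration(n) for n in("scene","top")}
T=lambda x,y:(135+(x+.5)/4.5-.5,165+(y+.5)/4.5-.5)
S=lambda x,y:(145+(x+.5)/3.5-.5,150+(y+.5)/3.5-.5)
def tt(n,a,b):
    p,r=tri([ray(C["top"],T(*a)),ray(C["scene"],S(*b))]); print(n,np.round(p,1),np.round(r,1)); return p
for n,a,b in(("orange",(405,77),(600,249)),("blue",(375,240),(686,187))):
    tt(n,a,b); print('  z117',onz(C["top"],T(*a),117).round(1),onz(C["scene"],S(*b),117).round(1))
def plane(n,a):
    nh,fh,fl=a; x=fh-fl; y=nh-fh
    print(n,'lens',np.linalg.norm(x),np.linalg.norm(y),'slope',np.degrees(np.arcsin(x[2]/np.linalg.norm(x))),'mid',(nh+fl)/2,'heading',np.degrees(np.arctan2(x[1],x[0])),'ylean',np.degrees(np.arctan2(y[0],-y[1])),y[2])
plane('outl',[tt('nh',(604,254),(530,175)),tt('fh',(620,146),(473,211)),tt('fl',(512,143),(546,292))])
plane('plate',[tt('nh',(648,302),(530,133)),tt('fh',(672,103),(424,200)),tt('fl',(480,103),(545,345))])
for a in((453,72),(735,115),(700,360),(340,308)): print('base',onz(C["top"],T(*a),22).round(1))
t=np.load('pics/top.npy'); H=hsv(t); m=((H[:,:,1]<35)&(H[:,:,2]>150)).astype(np.uint8); m[:,:350]=0;m[:,470:]=0;m[:175]=0;m[290:]=0
cs,_=cv2.findContours(m,0,2); c=max(cs,key=cv2.contourArea); r=cv2.boxPoints(cv2.minAreaRect(c)); print('crate px',r)
P=np.array([onz(C["top"],q,50) for q in r]); print(P.round(1),P.mean(0),[np.linalg.norm(P[i]-P[i-1]) for i in range(4)])
for a in((57,376),(125,333),(143,368),(82,405)): print('gblk',onz(C["top"],T(*a),54).round(1))
for a in((148,310),(187,385),(82,442)): print('gft',onz(C["top"],T(*a),8).round(1))
print('jar',onz(C["top"],(328,296),60).round(0),'scr',onz(C["top"],(268,255),15).round(0),'bottle',onz(C["top"],(399,142),120).round(0))
E
python3 m.py
```

```text
orange [646.9 119.1 116.9] [0.8 0.8]
  z117 [646.6 119.8 117. ] [647.4 118.5 117. ]
blue [562.8 135.5 118.1] [0.5 0.5]
  z117 [562.8 136.  117. ] [561.4 134.4 117. ]
nh [555.7  21.3  89.8] [0.6 0.6]
fh [612.2  11.2  90.6] [0.4 0.4]
fl [622.3  69.2  53.7] [0.3 0.3]
outl lens 69.44591756757076 57.326556334772064 slope 32.11881146827712 mid [588.99900072  45.223548    71.76065838] heading -99.86224348400357 ylean -100.08548325191093 -0.8207092155723643
nh [527.3   2.2 102.1] [3.7 3.7]
fh [631.2 -14.9 101.8] [2. 2.]
fl [649.2  85.3  35.9] [1.7 1.7]
plate lens 121.26460896036177 105.24015607907396 slope 32.92755271528283 mid [588.25315911  43.72499656  68.98524479] heading -100.20655481873696 ylean -99.35106456218345 0.29613328080405665
base [669.2 102.3  22. ]
base [640.5 -52.9  22. ]
base [505.7 -29.1  22. ]
base [539.7 165.9  22. ]
crate px [[362.9159  222.34158]
 [415.02972 179.70297]
 [459.62872 234.21286]
 [407.5149  276.85147]]
[[ 551.8 -204.8   50. ]
 [ 652.7 -337.6   50. ]
 [ 516.5 -434.8   50. ]
 [ 419.  -302.9   50. ]] [ 535.00167491 -320.03749442   50.        ] [np.float64(165.0464296474236), np.float64(166.83736436952472), np.float64(167.33520366516558), np.float64(163.96317252380587)]
gblk [504.2 311.5  54. ]
gblk [526.  275.8  54. ]
gblk [507.1 266.2  54. ]
gblk [488.5 298.2  54. ]
gft [543.2 273.2   8. ]
gft [501.3 251.7   8. ]
gft [471.9 308.8   8. ]
jar [ 380. -112.   60.] scr [482.  26.  15.] bottle [ 729. -287.  120.]
```

Measurements agree: slope is about 32.5°, face_mid ≈ (588.7, 44.6, 70.3), heading −100°. The black canister is in the far cell.

```bash
cat > go.py <<'E'
# usage: go.py x y z heading [tilt]: tool delta (rotate first, then shift), heading of closing axis
import sys
from h import *
from scipy.spatial.transform import Rotation as R
def target(h):
    h=np.radians(h); y=np.array([np.cos(h),np.sin(h),0]); z=np.array([0,0,-1.]); return np.c_[np.cross(y,z),y,z]
def delta(p,Rt):
    s=readout.observe(); Rn=s["orientation"]
    print('t',round(s["t"],2),'q',s["q"].round(0),'F',s["force"].round(1))
    print('rot',R.from_matrix(Rn.T@Rt).as_rotvec().round(4),'shift',(Rt.T@(np.array(p)-s["tcp_pos"])).round(1))
if __name__=="__main__":
    a=list(map(float,sys.argv[1:])); delta(a[:3],target(a[3]))
E
python3 go.py 562.5 135.5 190 80.1
```

```text
t 0.1 q [-77.  19.  -4.  84.   1.  77.  -5.] F [-0.2 -0.3  0.5]
rot [-0.0013 -0.     -0.077 ] shift [-482.8 -392.6   31.8]
```

Emit:
carry_out(increments=[[0, 0, -0.077, 0, 0, 0, 70], [0, 0, 0, -20, -16, 1, 70], [0, 0, 0, -40, -33, 3, 70], [0, 0, 0, -40, -33, 3, 70], [0, 0, 0, -40, -33, 3, 70], [0, 0, 0, -40, -33, 3, 70], [0, 0, 0, -40, -33, 3, 70], [0, 0, 0, -40, -33, 3, 70], [0, 0, 0, -40, -33, 3, 70], [0, 0, 0, -40, -33, 3, 70], [0, 0, 0, -40, -33, 3, 70], [0, 0, 0, -40, -33, 3, 70], [0, 0, 0, -40, -32, 2, 70], [0, 0, 0, -23, -14, 0, 70], [0, 0, 0, 0, 0, 0, 70]])

```text
t: 1.98
tcp_pos: [563.7, 134.2, 189.0]
orientation: [[-0.984, 0.175, -0.0], [0.175, 0.984, -0.001], [0.0, -0.001, -1.0]]
force: [0.0, 0.1, -0.7]
opening: 70.0
gripper_force: 0.0
```

```bash
python3 go.py 562.5 135.5 76 80.1; python3 -c "
from h import *
cv2.imwrite('pics/w1.png',viewer.camera('wrist')[:,:,::-1])"
```

```text
t 1.98 q [-35.  15.  21.  95.  -5.  72.  66.] F [ 0.   0.1 -0.7]
rot [-0.0013 -0.0002 -0.0036] shift [  1.4   1.1 113. ]
```

View pics/w1.png

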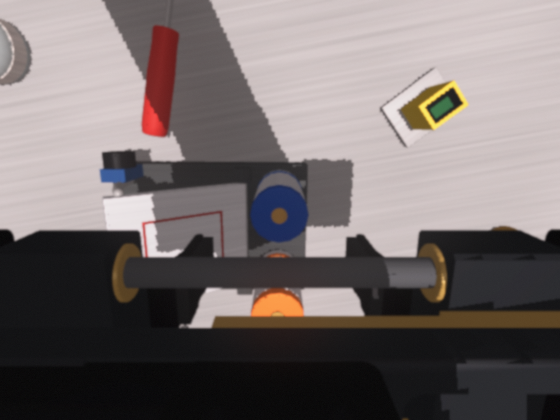

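The wrist view shows the blue stud at (279,215), centred laterally between the fingers. The gauge is at (430,105).

```bash
python3 -c "
from h import *
c=viewer.calibration('wrist'); print(c.keys())
print(onz(c,(279,215),117).round(1),onz(c,(277,316),117).round(1))
print('gauge block top',[onz(c,p,54).round(1) for p in((454,81),(467,102),(435,128),(418,105))])
print('foot',[onz(c,p,8).round(1) for p in((434,69),(382,107),(406,145))])
print('outl',[onz(c,p,z).round(1) for p,z in (((145,223),90.4),((221,212),53.5))])"
```

```text
dict_keys(['fx', 'fy', 'cx', 'cy', 'extrinsics'])
[561.  135.7 117. ] [644.2 119.4 117. ]
gauge block top [array([486.8, 300.9,  54. ]), array([506. , 311.3,  54. ]), array([523.3, 282.6,  54. ]), array([501.1, 269.2,  54. ])]
foot [array([470.6, 305.9,   8. ]), array([497.4, 252.2,   8. ]), array([539.3, 273. ,   8. ])]
outl [array([555.7,  22.8,  90.4]), array([565.9,  79. ,  53.5])]
```

Emit:
carry_out(increments=[[0, 0, 0, 1.6, 1.1, 15, 70], [0, 0, 0, 0, 0, 30, 70], [0, 0, 0, 0, 0, 30, 70], [0, 0, 0, 0, 0, 25, 70], [0, 0, 0, 0, 0, 12, 70], [0, 0, 0, 0, 0, 0, 70], [0, 0, 0, 0, 0, 0, 30], [0, 0, 0, 0, 0, 0, 30], [0, 0, 0, 0, 0, 0, 30], [0, 0, 0, 0, 0, 0, 30], [0, 0, 0, 0, 0, 0, 30], [0, 0, 0, 0, 0, 0, 30]], force=25)

```text
t: 3.52
tcp_pos: [561.8, 137.5, 77.9]
orientation: [[-0.985, 0.172, 0.001], [0.172, 0.985, -0.0], [-0.001, 0.0, -1.0]]
force: [-1.3, -2.3, 5.3]
opening: 43.3
gripper_force: 24.9
```

Emit:
carry_out(increments=[[0, 0, 0, 0, 0, -15, 30], [0, 0, 0, 0, 0, -35, 30], [0, 0, 0, 0, 0, -40, 30], [0, 0, 0, 0, 0, -30, 30], [0, 0, 0, 0, 0, 0, 30]])

```text
t: 4.15
tcp_pos: [562.6, 138.4, 200.3]
orientation: [[-0.985, 0.172, 0.004], [0.172, 0.985, 0.002], [-0.004, 0.003, -1.0]]
force: [0.1, -0.4, -2.2]
opening: 43.4
gripper_force: 24.8
```

```bash
python3 go.py 479 -312 195 80.1; python3 go.py 646 119.2 77 80.1;
```

```text
t 4.15 q [-36.  14.  21.  94.  -5.  73.  66.] F [ 0.1 -0.4 -2.2]
rot [0.0028 0.0036 0.0003] shift [   4.9 -458.1    5.3]
t 4.15 q [-36.  14.  21.  94.  -5.  73.  66.] F [ 0.1 -0.4 -2.2]
rot [0.0028 0.0036 0.0003] shift [-85.5  -4.6 123.3]
```

Emit:
carry_out(increments=[[0, 0, 0, 0, -20, 0, 30], [0, 0, 0, 0, -40, 0, 30], [0, 0, 0, 0, -45, 0, 30], [0, 0, 0, 0, -45, 0, 30], [0, 0, 0, 0, -45, 0, 30], [0, 0, 0, 0, -45, 0, 30], [0, 0, 0, 0, -45, 0, 30], [0, 0, 0, 0, -45, 0, 30], [0, 0, 0, 0, -45, 0, 30], [0, 0, 0, 5, -45, 0, 30], [0, 0, 0, 0, -28, 5, 30], [0, 0, 0, 0, -10, 0, 30], [0, 0, 0, 0, 0, 0, 30]])

```text
t: 5.78
tcp_pos: [477.2, -312.5, 191.9]
orientation: [[-0.985, 0.173, -0.001], [0.173, 0.985, 0.001], [0.001, 0.0, -1.0]]
force: [0.6, 0.6, -1.6]
opening: 43.4
gripper_force: 24.8
```

```bash
python3 go.py 479 -312 63 80.1
```

```text
t 5.78 q [ -4.  15.  38.  96. -10.  72. 117.] F [ 0.6  0.6 -1.6]
rot [ 0.0004 -0.0013 -0.0009] shift [ -1.7   0.8 128.9]
```

Emit:
carry_out(increments=[[0, 0, 0, -1.7, 0.8, 15, 30], [0, 0, 0, 0, 0, 35, 30], [0, 0, 0, 0, 0, 35, 30], [0, 0, 0, 0, 0, 25, 30], [0, 0, 0, 0, 0, 12, 30], [0, 0, 0, 0, 0, 5, 30], [0, 0, 0, 0, 0, 2, 30], [0, 0, 0, 0, 0, 0, 30], [0, 0, 0, 0, 0, 0, 30]])

```text
t: 6.9
tcp_pos: [480.0, -312.2, 64.1]
orientation: [[-0.985, 0.172, 0.001], [0.172, 0.985, -0.0], [-0.001, -0.0, -1.0]]
force: [-0.2, 0.3, -1.5]
opening: 43.3
gripper_force: 24.8
```

Emit:
carry_out(increments=[[0, 0, 0, 0, 0, 1, 30], [0, 0, 0, 0, 0, 1, 30], [0, 0, 0, 0, 0, 1, 30], [0, 0, 0, 0, 0, 0, 30]])

```text
t: 7.4
tcp_pos: [479.9, -312.2, 60.9]
orientation: [[-0.985, 0.172, 0.001], [0.172, 0.985, 0.0], [-0.001, 0.0, -1.0]]
force: [-1.0, 0.5, 4.4]
opening: 43.4
gripper_force: 24.8
```

Touched down. Release, rise, and go to orange.

Emit:
carry_out(increments=[[0, 0, 0, 0, 0, 0, 62], [0, 0, 0, 0, 0, 0, 62], [0, 0, 0, 0, 0, 0, 62], [0, 0, 0, 0, 0, 0, 62], [0, 0, 0, 0, 0, -15, 62], [0, 0, 0, 0, 0, -35, 62], [0, 0, 0, 0, 0, -45, 62], [0, 0, 0, 0, 0, -35, 62], [0, 0, 0, 0, 0, 0, 62]])

```text
t: 8.52
tcp_pos: [480.9, -313.2, 194.3]
orientation: [[-0.985, 0.172, 0.006], [0.172, 0.985, -0.002], [-0.006, -0.001, -1.0]]
force: [0.1, -0.1, -0.5]
opening: 61.7
gripper_force: 0.0
```

```bash
python3 go.py 645.8 119.2 185 80.1;python3 -c "
from h import *
cv2.imwrite('pics/w2.png',viewer.camera('top')[150:300,330:490,::-1].repeat(3,0).repeat(3,1))"
```

```text
t 8.53 q [ -4.  15.  39.  96. -10.  72. 117.] F [ 0.1 -0.1 -0.5]
rot [-0.001   0.0058 -0.0005] shift [-88.1 454.3   9.3]
```

View pics/w2.png

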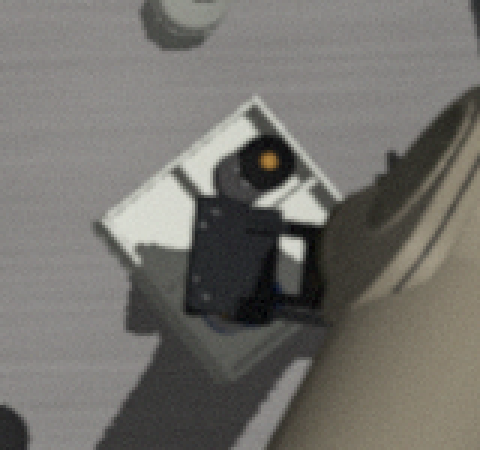

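The arm hides the blue canister here (a blue bit shows under the hand at (275,290)), and the black one is untouched. On to orange.

Emit:
carry_out(increments=[[0, 0, 0, -5, 20, 0, 66], [0, 0, 0, -9, 45, 1, 66], [0, 0, 0, -9, 45, 1, 66], [0, 0, 0, -9, 45, 1, 66], [0, 0, 0, -9, 45, 1, 66], [0, 0, 0, -9, 45, 1, 66], [0, 0, 0, -9, 45, 1, 66], [0, 0, 0, -9, 45, 1, 66], [0, 0, 0, -9, 45, 1, 66], [0, 0, 0, -9, 45, 1, 66], [0, 0, 0, -2, 29, 0, 66], [0, 0, 0, 0, 0, 0, 66], [0, 0, 0, 0, 0, 0, 66]])

```text
t: 10.2
tcp_pos: [644.0, 118.9, 180.9]
orientation: [[-0.985, 0.173, -0.001], [0.173, 0.985, -0.001], [0.001, -0.001, -1.0]]
force: [-0.4, -0.3, 0.4]
opening: 66.2
gripper_force: 0.0
```

```bash
python3 go.py 645.8 119.2 77 80.1;python3 -c "
from h import *
im=viewer.camera('wrist');c=viewer.calibration('wrist');H,S,V=[a.astype(int) for a in cv2.split(hsv(im))]
for b in blobs((H>5)&(H<17)&(S>200)&(V>120),80)[0]: print(b,onz(c,b[1],117).round(1))
im=viewer.camera('top');cv2.imwrite('pics/t3.png',im[:,:,::-1])
c=viewer.calibration('top');H,S,V=[a.astype(int) for a in cv2.split(hsv(im))]
for b in blobs((H>105)&(H<125)&(S>150)&(V>60)&(np.arange(560)>350),20)[0]: print(b,onz(c,b[1],100).round(1))"
```

```text
t 10.2 q [-33.  25.  25.  83. -11.  74.  73.] F [-0.4 -0.3  0.4]
rot [-0.0012 -0.0009 -0.0009] shift [ -1.7   0.6 103.9]
(np.int32(214), [413.8, 248.9], [405, 240, 19, 18]) [ 480.9 -309.   100. ]
(np.int32(37), [550.0, 299.8], [546, 297, 10, 7]) [ 357.7 -607.3  100. ]
(np.int32(47), [557.6, 318.1], [555, 310, 5, 15]) [ 317.  -619.7  100. ]
(np.int32(746), [541.3, 347.7], [524, 322, 36, 48]) [ 253.9 -576.   100. ]
(np.int32(75), [557.1, 339.7], [553, 330, 7, 18]) [ 270.1 -613.1  100. ]
```

Blue stands upright at (481,−309) in its cell. Grasp orange.

Emit:
carry_out(increments=[[0, 0, 0, -1.5, 1, 15, 66], [0, 0, 0, 0, 0, 30, 66], [0, 0, 0, 0, 0, 30, 66], [0, 0, 0, 0, 0, 20, 66], [0, 0, 0, 0, 0, 9, 66], [0, 0, 0, 0, 0, 0, 66], [0, 0, 0, 0, 0, 0, 30], [0, 0, 0, 0, 0, 0, 30], [0, 0, 0, 0, 0, 0, 30], [0, 0, 0, 0, 0, 0, 30], [0, 0, 0, 0, 0, 0, 30], [0, 0, 0, 0, 0, -5, 30], [0, 0, 0, 0, 0, -35, 30], [0, 0, 0, 0, 0, -45, 30], [0, 0, 0, 0, 0, -35, 30], [0, 0, 0, 0, 0, 0, 30]], force=25)

```text
t: 12.3
tcp_pos: [647.4, 121.2, 200.7]
orientation: [[-0.985, 0.172, 0.005], [0.172, 0.985, 0.002], [-0.004, 0.002, -1.0]]
force: [0.6, 0.6, -2.6]
opening: 43.2
gripper_force: 24.9
```

```bash
python3 go.py 543.5 -264 190 80.1
```

```text
t 12.3 q [-33.  25.  26.  81. -11.  76.  73.] F [ 0.6  0.6 -2.6]
rot [0.0025 0.0042 0.0002] shift [  36.1 -397.3   10.7]
```

Emit:
carry_out(increments=[[0, 0, 0, 2, -20, 0, 30], [0, 0, 0, 4, -40, 0, 30], [0, 0, 0, 4, -45, 1, 30], [0, 0, 0, 4, -45, 1, 30], [0, 0, 0, 4, -45, 1, 30], [0, 0, 0, 4, -45, 1, 30], [0, 0, 0, 4, -45, 1, 30], [0, 0, 0, 4, -45, 1, 30], [0, 0, 0, 4, -40, 2, 30], [0, 0, 0, 2, -21, 2, 30], [0, 0, 0, 0, -6, 1, 30], [0, 0, 0, 0, 0, 0, 30], [0, 0, 0, 0, 0, 0, 30]])

```text
t: 13.92
tcp_pos: [542.7, -262.8, 186.2]
orientation: [[-0.985, 0.17, -0.0], [0.17, 0.985, 0.001], [0.0, 0.001, -1.0]]
force: [-0.3, -0.5, -1.4]
opening: 43.5
gripper_force: 24.9
```

```bash
python3 go.py 543.5 -264 64 80.1
```

```text
t 13.93 q [ -7.  19.  35.  92. -12.  73. 111.] F [-0.3 -0.5 -1.4]
rot [ 0.0007 -0.0005  0.0017] shift [ -1.   -1.1 122.2]
```

Emit:
carry_out(increments=[[0, 0, 0, -1, -1, 15, 30], [0, 0, 0, 0, 0, 35, 30], [0, 0, 0, 0, 0, 35, 30], [0, 0, 0, 0, 0, 22, 30], [0, 0, 0, 0, 0, 10, 30], [0, 0, 0, 0, 0, 4, 30], [0, 0, 0, 0, 0, 1, 30], [0, 0, 0, 0, 0, 0, 30]])

```text
t: 14.92
tcp_pos: [543.6, -265.4, 65.2]
orientation: [[-0.985, 0.172, 0.001], [0.172, 0.985, -0.0], [-0.001, -0.0, -1.0]]
force: [0.0, 0.1, -1.8]
opening: 43.6
gripper_force: 24.9
```

Emit:
carry_out(increments=[[0, 0, 0, 0, 0, 1, 30], [0, 0, 0, 0, 0, 1, 30], [0, 0, 0, 0, 0, 1, 30], [0, 0, 0, 0, 0, 0, 30]])

```text
t: 15.42
tcp_pos: [543.1, -265.2, 61.4]
orientation: [[-0.985, 0.172, -0.0], [0.172, 0.985, 0.0], [0.0, 0.0, -1.0]]
force: [0.1, -0.1, -1.4]
opening: 43.4
gripper_force: 24.9
```

Emit:
carry_out(increments=[[0, 0, 0, 0, 0, 1, 30], [0, 0, 0, 0, 0, 0, 30]])

```text
t: 15.68
tcp_pos: [543.4, -265.4, 61.0]
orientation: [[-0.985, 0.172, 0.001], [0.172, 0.985, 0.0], [-0.001, 0.0, -1.0]]
force: [-1.6, 0.6, 5.2]
opening: 43.6
gripper_force: 24.9
```

Emit:
carry_out(increments=[[0, 0, 0, 0, 0, 0, 62], [0, 0, 0, 0, 0, 0, 62], [0, 0, 0, 0, 0, 0, 62], [0, 0, 0, 0, 0, 0, 62], [0, 0, 0, 0, 0, -15, 62], [0, 0, 0, 0, 0, -35, 62], [0, 0, 0, 0, 0, -40, 62], [0, 0, 0.155, 0, 0, -25, 62], [0, 0, 0.155, 0, 0, -15, 60], [0, 0, 0.155, 0, 0, 0, 60], [0, 0, 0.155, 0, 0, 0, 60], [0, 0, 0.155, 0, 0, 0, 60], [0, 0, 0.155, 0, 0, 0, 60], [0, 0, 0, 0, 0, 0, 60]])

```text
t: 17.42
tcp_pos: [543.3, -265.3, 191.4]
orientation: [[-0.452, 0.892, 0.001], [0.892, 0.452, -0.0], [-0.0, 0.001, -1.0]]
force: [0.3, -0.2, 0.4]
opening: 59.9
gripper_force: 0.0
```

```bash
python3 go.py 505.8 290 170 26.8
```

```text
t 17.43 q [-14.  21.  45.  92. -16.  74.  61.] F [ 0.3 -0.2  0.4]
rot [0.0005 0.0005 0.0012] shift [512.6 216.9  21.4]
```

Emit:
carry_out(increments=[[0, 0, 0, 20, 8, 0, 60], [0, 0, 0, 40, 17, 0, 60], [0, 0, 0, 45, 19, 0, 60], [0, 0, 0, 45, 19, 0, 60], [0, 0, 0, 45, 19, 0, 60], [0, 0, 0, 45, 19, 0, 60], [0, 0, 0, 45, 19, 0, 60], [0, 0, 0, 45, 19, 0, 60], [0, 0, 0, 45, 19, 5, 60], [0, 0, 0, 45, 19, 5, 60], [0, 0, 0, 45, 19, 5, 60], [0, 0, 0, 33, 15, 5, 60], [0, 0, 0, 14, 6, 0, 60], [0, 0, 0, 0, 0, 0, 60], [0, 0, 0, 0, 0, 0, 60]])

```text
t: 19.3
tcp_pos: [506.6, 287.6, 171.0]
orientation: [[-0.45, 0.893, 0.001], [0.893, 0.45, -0.0], [-0.0, 0.0, -1.0]]
force: [0.6, -0.1, 0.4]
opening: 60.1
gripper_force: 0.0
```

```bash
python3 go.py 505.8 290 18 26.8;python3 -c "
from h import *
im=viewer.camera('wrist');np.save('pics/w4.npy',im);cv2.imwrite('pics/w4.png',im[:,:,::-1])
im=viewer.camera('top')
c=viewer.calibration('top');H,S,V=[a.astype(int) for a in cv2.split(hsv(im))]
for m in ((H>105)&(H<125)&(S>150)&(V>60),(H>5)&(H<17)&(S>180)&(V>120)):
  for b in blobs(m,20)[0]:
    if 350<b[1][0]<480: print(b,onz(c,b[1],100).round(1))"
```

```text
t 19.3 q [-58.  16.  28.  96.  -8.  70.  -1.] F [ 0.6 -0.1  0.4]
rot [ 0.0005  0.0004 -0.0013] shift [  2.5   0.3 153. ]
(np.int32(217), [413.8, 249.0], [405, 240, 19, 18]) [ 480.7 -309.   100. ]
(np.int32(219), [391.6, 222.4], [383, 214, 19, 18]) [ 543.4 -262.3  100. ]
```

View pics/w4.png

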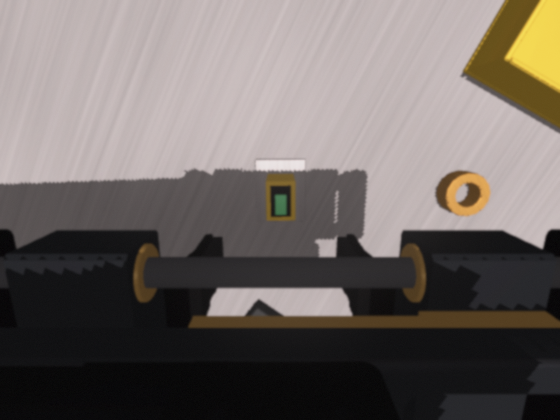

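Both canisters stand in their cells. The wrist view shows the gauge square to the tool: block top u 266–296, v 178–221, foot far edge at v 159 (u 255–305).

```bash
python3 -c "
from h import *
c=viewer.calibration('wrist');s=readout.observe()
for p,z in(((266,178),54),((296,178),54),((296,221),54),((266,221),54),((255,159),8),((305,159),8)):
  q=onz(c,p,z); print(q.round(1),(s['orientation'].T@(q-s['tcp_pos'])).round(1))"
```

```text
[486.1 302.2  54. ] [ 21.9 -11.9 117. ]
[509.2 313.8  54. ] [ 21.9  14.  117. ]
[527.1 279.4  54. ] [-16.8  14.5 117. ]
[503.1 267.4  54. ] [-16.8 -12.3 117. ]
[469.6 307.    8. ] [ 33.7 -24.5 163. ]
[513.9 329.3   8. ] [ 33.6  25.1 163. ]
```

Emit:
carry_out(increments=[[0, 0, 0, 2, 0.6, 15, 60], [0, 0, 0, 0, 0, 35, 60], [0, 0, 0, 0, 0, 40, 60], [0, 0, 0, 0, 0, 35, 60], [0, 0, 0, 0, 0, 18, 60], [0, 0, 0, 0, 0, 8, 60], [0, 0, 0, 0, 0, 2, 60], [0, 0, 0, 0, 0, 0, 60], [0, 0, 0, 0, 0, 0, 15], [0, 0, 0, 0, 0, 0, 15], [0, 0, 0, 0, 0, 0, 15], [0, 0, 0, 0, 0, 0, 15], [0, 0, 0, 0, 0, 0, 15], [0, 0, 0, 0, 0, 0, 15], [0, 0, 0, 0, 0, 0, 15]], force=40)

```text
t: 21.28
tcp_pos: [505.5, 291.7, 17.6]
orientation: [[-0.451, 0.892, 0.0], [0.892, 0.451, 0.0], [0.0, 0.0, -1.0]]
force: [0.1, 0.1, 0.8]
opening: 25.8
gripper_force: 40.0
```

Emit:
carry_out(increments=[[0, 0, 0, 0, 0, -8, 15], [0, 0, 0, 0, 0, -30, 15], [0, 0, 0, 0, 0, -45, 15], [0, 0, 0, 0, 0, -45, 15], [0, 0, 0.16, 0, 0, -45, 15], [0, 0, 0.16, 0, 0, -20, 15], [0, 0, 0.16, 0, 0, 0, 15], [0, 0, 0.16, 0, 0, 0, 15], [0, 0, 0, 0, 0, 0, 15]])

```text
t: 22.4
tcp_pos: [505.2, 291.4, 210.6]
orientation: [[0.17, 0.985, -0.0], [0.985, -0.17, -0.0], [-0.0, -0.0, -1.0]]
force: [0.9, -0.3, -3.9]
opening: 25.5
gripper_force: 40.0
```

```bash
python3 go.py 573 -45 210 -9.9
```

```text
t 22.4 q [-63.  15.  34.  93.  -9.  74. -37.] F [ 0.9 -0.3 -3.9]
rot [-0.0004  0.0004  0.0018] shift [-319.8  124.7    0.6]
```

Emit:
carry_out(increments=[[0, 0, 0, -20, 8, 0, 15], [0, 0, 0, -40, 16, 0, 15], [0, 0, 0, -45, 17, 0, 15], [0, 0, 0, -45, 17, 0, 15], [0, 0, 0, -45, 17, 0, 15], [0, 0, 0, -45, 17, 0, 15], [0, 0, 0, -40, 16, 0, 15], [0, 0, 0, -30, 12, 0, 15], [0, 0, 0, -10, 5, 0, 15], [0, 0, 0, 0, 0, 0, 15], [0, 0, 0, 0, 0, 0, 15]])

```text
t: 23.78
tcp_pos: [573.7, -43.7, 210.4]
orientation: [[0.169, 0.986, -0.0], [0.986, -0.169, 0.001], [0.001, -0.001, -1.0]]
force: [0.1, -0.3, -3.2]
opening: 25.5
gripper_force: 40.0
```

```bash
python3 - <<'E'
from h import *; import pickle
s=readout.observe();c=viewer.calibration('wrist');im=viewer.camera('wrist');c2=viewer.calibration('wrist')
print(s['tcp_pos'],np.abs(np.array(c['extrinsics'])-np.array(c2['extrinsics'])).max())
pickle.dump((im,c),open('pics/a.pkl','wb'));cv2.imwrite('pics/w5.png',im[:,:,::-1])
E
```

```text
[573.70804022 -43.70616137 210.35581443] 0.1387783532157698
```

View pics/w5.png

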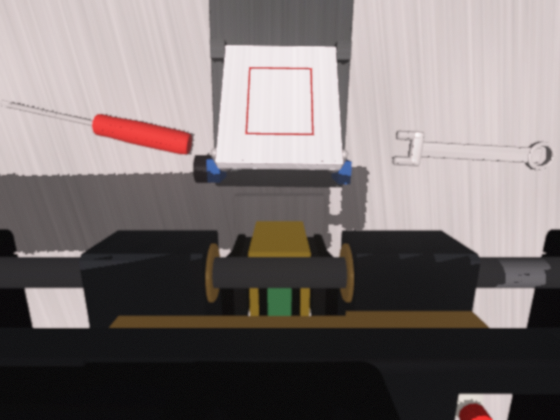

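The view shows the red outline's high edge at v≈134 (u 246–314) and low edge at v≈68 (u 249–312). The gauge is held square.

```bash
cat > pl.py <<'E'
from h import *; import pickle
def corners(im,box):
    # red outline -> 4 corners from line fits: order hl(near-left top image...) sorted as TL,TR,BR,BL of image
    x0,y0,x1,y1=box; H,S,V=[a.astype(int) for a in cv2.split(hsv(im))]
    m=((H<8)|(H>170))&(S>60); mm=np.zeros(m.shape,bool); mm[y0:y1,x0:x1]=m[y0:y1,x0:x1]
    v,u=np.nonzero(mm); w=S[v,u].astype(float); r=cv2.boxPoints(cv2.minAreaRect(np.c_[u,v].astype(np.float32)))
    q=[r[np.argmin(r@k)] for k in ([1,1],[-1,1],[-1,-1],[1,-1])]
    L=[]
    for i in range(4):
        a,b=q[i],q[(i+1)%4]; t=(b-a)/np.linalg.norm(b-a); n=np.array([-t[1],t[0]]); d=np.c_[u,v]-a
        s=(abs(d@n)<5)&(d@t>8)&(d@t<np.linalg.norm(b-a)-8)
        vx,vy,px,py=cv2.fitLine(np.c_[u,v][s].astype(np.float32),cv2.DIST_HUBER,0,.01,.01).ravel(); L.append(np.cross([px,py,1],[px+vx,py+vy,1]))
    c=[np.cross(L[i-1],L[i]) for i in range(4)]; return np.array([p[:2]/p[2] for p in c])
def pnp(c,q,X=((-36,1),(-36,-1),(36,-1),(36,1))):
    # image TL,TR,BR,BL in face coords: x up slope, y across
    O=np.array([[x,29.*y*-1,0] for x,y in X]); K=np.array([[c["fx"],0,c["cx"]],[0,c["fy"],c["cy"]],[0,0,1]])
    E=np.array(c["extrinsics"]); _,rs,ts,er=cv2.solvePnPGeneric(O,q,K,None,flags=cv2.SOLVEPNP_IPPE)
    for r,t,e in zip(rs,ts,er):
        R=E[:3,:3]@np.diag([1,-1,-1])@cv2.Rodrigues(r)[0]; p=E[:3,:3]@np.diag([1,-1,-1])@t.ravel()+E[:3,3]
        print('mid',p.round(1),'x',R[:,0].round(3),'n',R[:,2].round(3),'slope',np.degrees(np.arcsin(R[2,0])).round(1),'lean',np.degrees(np.arcsin(R[2,1])).round(1),'head',np.degrees(np.arctan2(R[1,0],R[0,0])).round(1),'err',e)
E
python3 - <<'E'
from pl import *
im,c=pickle.load(open('pics/a.pkl','rb'))
q=corners(im,(240,60,320,140)); print(q.round(1)); pnp(c,q)
T=viewer.calibration('top'); S=viewer.calibration('scene')
tc=corners(np.load('pics/top.npy'),(240,190,278,226)); print(tc.round(1))
# wrist TL=low,small-x(near) ; TR=low,far ; BR=high far ; BL=high near.  top image: TL=low far, TR=high far, BR=high near, BL=low near
P=[tri([ray(c,q[i]),ray(T,tc[j])]) for i,j in((0,3),(1,0),(2,1),(3,2))]
for p,r in P: print(p.round(1),np.round(r,1))
P=np.array([p for p,_ in P]); x=P[2]+P[3]-P[0]-P[1]; print(P.mean(0),np.degrees(np.arcsin(x[2]/np.linalg.norm(x))),np.degrees(np.arctan2(x[1],x[0])),np.linalg.norm(x)/2)
E
```

```text
[[249.2  67.3]
 [310.4  68.2]
 [312.4 134.1]
 [245.8 132.9]]
mid [588.6  44.   61.3] x [-0.15  -0.818  0.556] n [0.106 0.546 0.831] slope 33.8 lean -0.3 head -100.4 err [0.04722784]
mid [587.8  39.7  65.1] x [-0.133 -0.728 -0.673] n [-0.127 -0.661  0.74 ] slope -42.3 lean 0.3 head -100.4 err [3.3219689]Traceback (most recent call last):
  File "<stdin>", line 5, in <module>
  File "pl.py", line 12, in corners
    vx,vy,px,py=cv2.fitLine(np.c_[u,v][s].astype(np.float32),cv2.DIST_HUBER,0,.01,.01).ravel(); L.append(np.cross([px,py,1],[px+vx,py+vy,1]))
                ~~~~~~~~~~~^^^^^^^^^^^^^^^^^^^^^^^^^^^^^^^^^^^^^^^^^^^^^^^^^^^^^^^^^^^
cv2.error: OpenCV(4.12.0) /io/opencv/modules/imgproc/src/linefit.cpp:50: error: (-215:Assertion failed) count > 0 in function 'fitLine2D_wods'
```

```bash
python3 - <<'E'
from pl import *
im,c=pickle.load(open('pics/a.pkl','rb')); q=corners(im,(240,60,320,140))
T_=viewer.calibration('top'); S_=viewer.calibration('scene')
T=lambda x,y:ray(T_,(135+(x+.5)/4.5-.5,165+(y+.5)/4.5-.5))
S=lambda x,y:ray(S_,(145+(x+.5)/3.5-.5,150+(y+.5)/3.5-.5))
tc=[T(494,247),T(512,143),T(620,146),T(604,254)]; sc=[None,S(546,292),S(473,211),S(530,175)]
P=[]
for i in range(4):
    p,r=tri([ray(c,q[i]),tc[i]]+([sc[i]] if sc[i] else [])); P.append(p); print(p.round(1),np.round(r,1))
P=np.array(P); x=P[2]+P[3]-P[0]-P[1];y=P[1]+P[2]-P[0]-P[3]; print(P.mean(0),np.degrees(np.arcsin(x[2]/np.linalg.norm(x))),np.degrees(np.arctan2(x[1],x[0])),np.linalg.norm(x)/2,np.linalg.norm(y)/2)
for w in(70,71):
  k=w/72; print(w); pnp(c,q,((-36*k,1*(w-14)/58),(-36*k,-1*(w-14)/58),(36*k,-1*(w-14)/58),(36*k,1*(w-14)/58)))
for th in (32,33,34): print(th,32+62*np.sin(np.radians(th))+6*np.cos(np.radians(th)))
E
```

```text
[566.5  78.8  47.3] [1.3 1.3]
[621.6  68.1  52.8] [1.7 1.2 1. ]
[611.5  10.5  90.2] [1.2 1.  0.7]
[555.6  20.8  89.6] [0.8 0.4 1. ]
[588.82387702  44.55569625  69.98881797] 34.14163620751168 -100.3018384283651 71.01268961738617 56.575991551213264
70
mid [588.5  43.2  72. ] x [-0.149 -0.813  0.563] n [0.108 0.553 0.826] slope 34.3 lean -0.3 head -100.4 err [0.03968779]
mid [587.7  39.   75.7] x [-0.132 -0.722 -0.679] n [-0.128 -0.667  0.734] slope -42.8 lean 0.3 head -100.4 err [3.35374387]
71
mid [588.6  43.6  66.6] x [-0.149 -0.815  0.56 ] n [0.107 0.549 0.829] slope 34.0 lean -0.3 head -100.4 err [0.0411735]
mid [587.8  39.4  70.4] x [-0.133 -0.725 -0.676] n [-0.128 -0.664  0.737] slope -42.5 lean 0.3 head -100.4 err [3.33761538]
32 69.94328295939725
33 70.79964357860422
34 71.64418545051656
```

```bash
cat > pt.py <<'E'
import sys; from go import *
th,h,mid=33.8,-100.2,np.array([588.7,44.3,71.0])
a,b=np.radians([th,h]); u=np.array([np.cos(a)*np.cos(b),np.cos(a)*np.sin(b),np.sin(a)]); n=np.array([-np.sin(a)*np.cos(b),-np.sin(a)*np.sin(b),np.cos(a)])
Rt=np.c_[-u,np.cross(n,u),-n]; Rt=np.c_[-u,np.cross(-n,-u),-n]
if __name__=="__main__":
    d=float(sys.argv[1]); p=mid+(17.6+d)*n-1.8*u; print(p); delta(p,Rt)
E
python3 pt.py 50
```

```text
[595.62425341  82.7833825  126.17321802]
t 23.82 q [-37.  16.  45.  94. -12.  74.  -0.] F [ 0.5 -0.4 -3.7]
rot [ 0.0021 -0.5905  0.0085] shift [153.4  -0.9  -1.3]
```

Emit:
carry_out(increments=[[0, -0.118, 0.0085, 0, 0, 0, 15], [0, -0.118, 0, 0, 0, 0, 15], [0, -0.118, 0, 0, 0, 0, 15], [0, -0.118, 0, 0, 0, 0, 15], [0, -0.118, 0, 0, 0, 0, 15], [0, 0, 0, 20, 0, 0, 15], [0, 0, 0, 35, 0, 0, 15], [0, 0, 0, 40, 0, 0, 15], [0, 0, 0, 35, 0, 0, 15], [0, 0, 0, 17, 0, 0, 15], [0, 0, 0, 6, 0, 0, 15], [0, 0, 0, 0, 0, 0, 15], [0, 0, 0, 0, 0, 0, 15]])

```text
t: 25.45
tcp_pos: [596.9, 78.8, 126.3]
orientation: [[0.151, 0.983, -0.099], [0.817, -0.181, -0.547], [-0.556, 0.001, -0.831]]
force: [-0.7, 0.1, -3.3]
opening: 25.7
gripper_force: 40.0
```

```bash
python3 pt.py 5; python3 -c "
from station import readout
s=readout.observe();print(s['moment'],s['orientation'].T@s['force'],s['orientation'].T@s['moment'])"
```

```text
[591.1912375   58.14571593  88.7789169 ]
t 25.45 q [-55.  39.  41.  85.   5.  81. -29.] F [-0.7  0.1 -3.3]
rot [-0.001  -0.0005 -0.0042] shift [ 3.1 -2.  43.1]
[ 0.92657257 -0.1133984  -0.0167727 ] [ 1.77608677 -0.67790241  2.76822851] [ 0.05687106  0.9317625  -0.01617354]
```

Emit:
carry_out(increments=[[0, 0, -0.004, 3, -2, 10, 15], [0, 0, 0, 0, 0, 15, 15], [0, 0, 0, 0, 0, 10, 15], [0, 0, 0, 0, 0, 5, 15], [0, 0, 0, 0, 0, 0, 15], [0, 0, 0, 0, 0, 0, 15], [0, 0, 0, 0, 0, 0, 15]])

```text
t: 26.32
tcp_pos: [591.5, 61.3, 90.7]
orientation: [[0.145, 0.984, -0.099], [0.818, -0.176, -0.547], [-0.556, -0.001, -0.831]]
force: [-0.0, 1.0, -3.9]
opening: 25.8
gripper_force: 40.0
```

```bash
python3 pt.py 0; python3 -c "
from h import *
from station import readout
s=readout.observe();print(s['orientation'].T@s['force'],s['orientation'].T@s['moment'])
a=viewer.camera('scene')[170:270,225:355];b=viewer.camera('top')[165:265,195:325]
im=np.hstack([cv2.resize(k,None,fx=3,fy=3,interpolation=2) for k in(a,b)]);cv2.imwrite('pics/c6.png',im[:,:,::-1])"
```

```text
[590.69868018  55.40819742  84.62399455]
t 26.32 q [-54.  40.  41.  88.   5.  76. -29.] F [-0.   1.  -3.9]
rot [-0.0004 -0.0004  0.0018] shift [-1.5  0.3  8.4]
[ 3.02386278 -0.20117502  2.68898782] [ 0.02835963  0.94232166 -0.07709421]
```

View pics/c6.png

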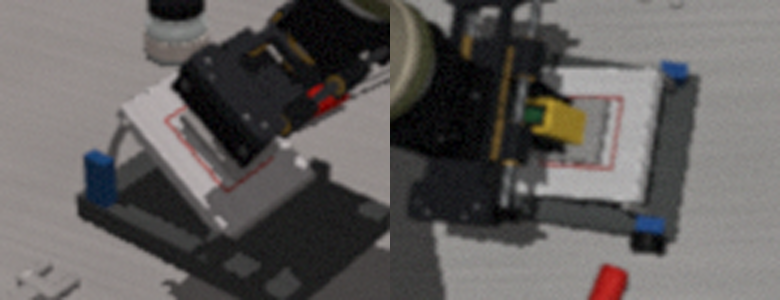

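The crops show the gauge just above the outline, square to it (foot at (600,135) in the right half). Approach slowly to contact.

Emit:
carry_out(increments=[[0, 0, 0, -1.5, 0, 3, 15], [0, 0, 0, 0, 0, 2, 15], [0, 0, 0, 0, 0, 1, 15], [0, 0, 0, 0, 0, 0, 15], [0, 0, 0, 0, 0, 0, 15]])

```text
t: 27.05
tcp_pos: [590.5, 56.5, 86.4]
orientation: [[0.145, 0.984, -0.099], [0.818, -0.176, -0.547], [-0.556, -0.002, -0.831]]
force: [-0.7, 0.5, -2.4]
opening: 26.1
gripper_force: 40.0
```

```bash
cat > f.py <<'E'
from pt import *
s=readout.observe(); print('t',s['t'],'F',(s['orientation'].T@s['force']).round(2),'M',(s['orientation'].T@s['moment']).round(3))
delta(mid+17.6*n-1.8*u,Rt)
E
python3 f.py
```

```text
t 27.05 F [ 1.67 -0.82  1.77] M [ 0.065  0.88  -0.025]
t 27.05 q [-54.  40.  41.  89.   5.  75. -29.] F [-0.7  0.5 -2.4]
rot [-0.0009 -0.      0.0017] shift [0.1 0.4 2. ]
```

Emit:
carry_out(increments=[[0, 0, 0, 0, 0, 0.7, 15], [0, 0, 0, 0, 0, 0.7, 15], [0, 0, 0, 0, 0, 0, 15], [0, 0, 0, 0, 0, 0, 15]])

```text
t: 27.55
tcp_pos: [590.3, 55.7, 85.2]
orientation: [[0.145, 0.984, -0.099], [0.818, -0.176, -0.547], [-0.556, -0.002, -0.831]]
force: [-0.1, 0.2, -3.0]
opening: 25.8
gripper_force: 40.0
```

```bash
python3 f.py
```

```text
t 27.55 F [ 1.78 -0.08  2.37] M [ 0.033  0.921 -0.028]
t 27.55 q [-54.  40.  41.  89.   5.  75. -29.] F [-0.1  0.2 -3. ]
rot [-0.0009 -0.0001  0.0017] shift [0.1 0.4 0.6]
```

Emit:
carry_out(increments=[[0, 0, 0, 0, 0, 0.7, 15], [0, 0, 0, 0, 0, 0.5, 15], [0, 0, 0, 0, 0, 0, 15], [0, 0, 0, 0, 0, 0, 15]])

```text
t: 28.05
tcp_pos: [590.3, 55.7, 84.8]
orientation: [[0.145, 0.984, -0.099], [0.819, -0.176, -0.547], [-0.556, -0.001, -0.831]]
force: [-2.8, 4.7, 5.4]
opening: 25.8
gripper_force: 40.0
```

```bash
python3 f.py
```

```text
t 28.05 F [ 0.42 -3.54 -6.83] M [ 0.892  0.313 -0.007]
t 28.05 q [-54.  40.  41.  89.   5.  75. -29.] F [-2.8  4.7  5.4]
rot [-0.0004 -0.0005  0.002 ] shift [-0.1  0.4  0.3]
```

Emit:
carry_out(increments=[[0, -0.006, 0, 0, 0, 0, 15], [0, 0, 0, 0, 0, 0, 15], [0, 0, 0, 0, 0, 0, 15]])

```text
t: 28.42
tcp_pos: [590.3, 55.7, 84.8]
orientation: [[0.145, 0.984, -0.1], [0.815, -0.176, -0.552], [-0.561, -0.001, -0.828]]
force: [-2.2, 4.7, 5.6]
opening: 25.9
gripper_force: 40.0
```

```bash
python3 f.py
```

```text
t 28.425 F [ 0.36 -2.96 -6.99] M [0.941 0.521 0.028]
t 28.43 q [-54.  41.  41.  89.   5.  75. -29.] F [-2.2  4.7  5.6]
rot [-0.0005  0.0054  0.0019] shift [-0.1  0.4  0.2]
```

Emit:
carry_out(increments=[[0.005, -0.003, 0, 0, 0, 0, 15], [0, 0, 0, 0, 0, 0, 15], [0, 0, 0, 0, 0, 0, 15]])

```text
t: 28.8
tcp_pos: [590.4, 55.6, 84.9]
orientation: [[0.145, 0.984, -0.105], [0.814, -0.179, -0.553], [-0.563, -0.005, -0.826]]
force: [-3.4, 5.1, 5.6]
opening: 26.1
gripper_force: 40.0
```

```bash
python3 f.py
```

```text
t 28.8 F [ 0.54 -4.24 -7.08] M [0.741 0.543 0.009]
t 28.8 q [-54.  41.  41.  88.   5.  76. -29.] F [-3.4  5.1  5.6]
rot [-0.0054  0.0084  0.0018] shift [-0.   0.3  0.3]
```

Emit:
carry_out(increments=[[0, 0, 0, 0, -0.4, 0, 15], [0, 0, 0, 0, 0, 0, 15], [0, 0, 0, 0, 0, 0, 15]])

```text
t: 29.18
tcp_pos: [590.3, 55.6, 84.8]
orientation: [[0.145, 0.984, -0.104], [0.814, -0.178, -0.553], [-0.563, -0.005, -0.826]]
force: [-0.7, 5.0, 5.5]
opening: 25.5
gripper_force: 40.0
```

```bash
python3 f.py
```

```text
t 29.175 F [ 0.82 -1.61 -7.24] M [ 0.239  0.555 -0.069]
t 29.18 q [-54.  41.  41.  88.   5.  76. -29.] F [-0.7  5.   5.5]
rot [-0.0046  0.0083  0.0017] shift [-0.   0.4  0.2]
```

Emit:
carry_out(increments=[[-0.0005, -0.003, 0, 0, -0.2, 0, 15], [0, 0, 0, 0, 0, 0, 15], [0, 0, 0, 0, 0, 0, 15], [0, 0, 0, 0, 0, 0, 15]])

```text
t: 29.68
tcp_pos: [590.3, 55.6, 84.8]
orientation: [[0.144, 0.984, -0.104], [0.812, -0.178, -0.556], [-0.565, -0.004, -0.825]]
force: [-0.0, 4.2, 6.1]
opening: 25.7
gripper_force: 40.0
```

```bash
python3 f.py; python3 -c "
from h import *
a=viewer.camera('scene')[165:265,225:355];b=viewer.camera('top')[165:265,215:345]
im=np.hstack([cv2.resize(k,None,fx=3,fy=3,interpolation=2) for k in(a,b)]);cv2.imwrite('pics/c7.png',im[:,:,::-1])"
```

```text
t 29.675 F [-0.02 -0.82 -7.38] M [ 0.074  0.764 -0.031]
t 29.68 q [-54.  41.  41.  88.   5.  76. -29.] F [-0.   4.2  6.1]
rot [-0.0037  0.0111  0.0016] shift [0.  0.4 0.3]
```

View pics/c7.png

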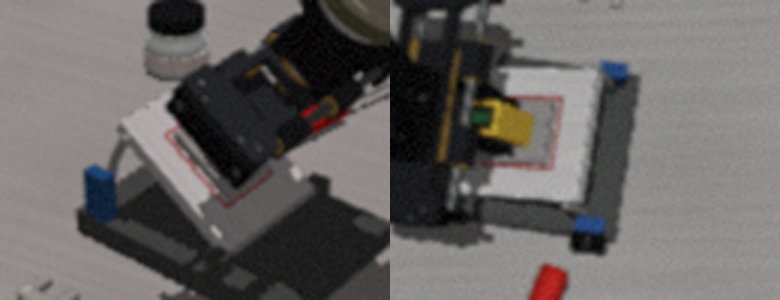

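Contact is planar: the centre of pressure is inside the foot, with about 9 N normal force. The last crop shows the foot inside the outline. I'll check the margins numerically.

```bash
python3 - <<'E'
from pt import *
c=viewer.calibration('top'); im=np.mean([viewer.camera('top').astype(float) for _ in range(4)],0)
E=np.array(c["extrinsics"]); v=np.cross(n,u)
def px(P):
    q=E[:3,:3].T@(P-E[:3,3]); return c["cx"]+c["fx"]*q[0]/-q[2], c["cy"]+c["fy"]*q[1]/q[2]
def prof(f,ts):
    uv=np.array([px(f(t)) for t in ts],np.float32)
    return cv2.remap(im.astype(np.float32),uv[:,:1],uv[:,1:],cv2.INTER_LINEAR)[:,0]
ts=np.arange(-42,43,2.)
for x in (22,27): 
    g=prof(lambda t:mid+u*x+v*t,ts); print('across at x',x); print([(int(t),int(a[0]),int(a[0]-a[1])) for t,a in zip(ts,g)])
for y in (-15,15):
    g=prof(lambda t:mid+u*t+v*y,np.arange(14,50,2.)); print('up at y',y); print([(int(t),int(a[0]),int(a[0]-a[1])) for t,a in zip(np.arange(14,50,2.),g)])
# shift per mm height: foot top edge (8 mm above face) appears at face coords
P=mid+u*32+8*n; o=E[:3,3]; d=P-o; k=((mid-o)@n)/(d@n); Q=o+k*d-mid; print('foot top edge appears at x',Q@u,'y shift',Q@v)
E
```

```text
across at x 22
[(-42, 172, 1), (-40, 170, 1), (-38, 171, 1), (-36, 171, 1), (-34, 170, 1), (-32, 168, 4), (-30, 160, 17), (-28, 146, 33), (-26, 129, 31), (-24, 113, 12), (-22, 114, 3), (-20, 120, 1), (-18, 127, 1), (-16, 130, 1), (-14, 128, 1), (-12, 125, 2), (-10, 120, 1), (-8, 118, 1), (-6, 122, 1), (-4, 126, 2), (-2, 125, 1), (0, 128, 1), (2, 128, 1), (4, 122, 1), (6, 113, 0), (8, 110, 0), (10, 117, 1), (12, 123, 0), (14, 127, 1), (16, 129, 1), (18, 126, 2), (20, 120, 2), (22, 116, 2), (24, 120, 4), (26, 127, 18), (28, 137, 29), (30, 150, 27), (32, 164, 9), (34, 170, 1), (36, 170, 1), (38, 171, 1), (40, 171, 1), (42, 169, 1)]
across at x 27
[(-42, 173, 1), (-40, 171, 0), (-38, 170, 1), (-36, 170, 0), (-34, 172, 1), (-32, 170, 3), (-30, 160, 15), (-28, 141, 33), (-26, 125, 28), (-24, 120, 11), (-22, 120, 4), (-20, 122, 3), (-18, 123, 4), (-16, 121, 3), (-14, 115, 3), (-12, 113, 4), (-10, 112, 4), (-8, 113, 3), (-6, 116, 3), (-4, 119, 4), (-2, 116, 5), (0, 114, 4), (2, 112, 4), (4, 116, 3), (6, 119, 2), (8, 119, 2), (10, 121, 3), (12, 122, 3), (14, 121, 5), (16, 118, 5), (18, 114, 5), (20, 113, 5), (22, 116, 3), (24, 125, 6), (26, 135, 20), (28, 143, 31), (30, 154, 29), (32, 165, 12), (34, 169, 2), (36, 170, 0), (38, 171, 1), (40, 171, 1), (42, 169, 1)]
up at y -15
[(14, 128, 1), (16, 128, 0), (18, 130, 1), (20, 131, 1), (22, 129, 1), (24, 124, 1), (26, 120, 3), (28, 123, 8), (30, 136, 20), (32, 148, 28), (34, 158, 26), (36, 165, 16), (38, 170, 6), (40, 172, 2), (42, 174, 1), (44, 174, 1), (46, 174, 1), (48, 174, 1)]
up at y 15
[(14, 125, 1), (16, 125, 1), (18, 128, 1), (20, 129, 2), (22, 128, 1), (24, 123, 0), (26, 121, 3), (28, 124, 10), (30, 139, 21), (32, 148, 30), (34, 156, 29), (36, 164, 17), (38, 169, 7), (40, 172, 2), (42, 173, 1), (44, 172, 1), (46, 173, 1), (48, 173, 0)]
foot top edge appears at x 26.17431216379289 y shift 1.5386167813729406
```

```bash
python3 - <<'E'
from h import *
s=readout.observe(); c=viewer.calibration('wrist'); im=viewer.camera('wrist').astype(int)
E=np.array(c["extrinsics"]); R=s["orientation"]
def px(l):
    q=E[:3,:3].T@(R@np.array(l)+s["tcp_pos"]-E[:3,3]); return (c["cx"]+c["fx"]*q[0]/-q[2], c["cy"]+c["fy"]*q[1]/q[2])
for l in((34,-25,9.6),(34,25,9.6),(34,-25,17.6),(34,25,17.6),(37,-28,17.6),(37,28,17.6),(60,0,17.6)): print(l,np.round(px(l),1))
H=hsv(im.astype(np.uint8)).astype(int); m=((H[:,:,0]<8)|(H[:,:,0]>170))&(H[:,:,1]>60)
for b in blobs(m,8)[0]: print(b)
for col in (262,280,298): print(col,[(r,im[r,col,0],im[r,col,0]-im[r,col,1]) for r in range(150,246,3)])
E
```

```text
(34, -25, 9.6) [233.1 186.8]
(34, 25, 9.6) [326.6 186.8]
(34, -25, 17.6) [235.1 184.2]
(34, 25, 17.6) [324.6 184.2]
(37, -28, 17.6) [229.5 178.9]
(37, 28, 17.6) [330.2 178.8]
(60, 0, 17.6) [279.9 136.6]
(np.int32(4804), [90.1, 207.1], [15, 184, 148, 55])
(np.int32(819), [278.3, 204.6], [230, 186, 103, 68])
(np.int32(9), [120.2, 234.2], [118, 233, 6, 4])
(np.int32(10), [455.5, 418.2], [454, 417, 4, 3])
262 [(150, np.int64(174), np.int64(9)), (153, np.int64(175), np.int64(8)), (156, np.int64(176), np.int64(10)), (159, np.int64(176), np.int64(10)), (162, np.int64(177), np.int64(10)), (165, np.int64(176), np.int64(10)), (168, np.int64(176), np.int64(10)), (171, np.int64(176), np.int64(10)), (174, np.int64(175), np.int64(9)), (177, np.int64(176), np.int64(9)), (180, np.int64(176), np.int64(10)), (183, np.int64(176), np.int64(10)), (186, np.int64(157), np.int64(41)), (189, np.int64(148), np.int64(62)), (192, np.int64(159), np.int64(11)), (195, np.int64(128), np.int64(9)), (198, np.int64(137), np.int64(10)), (201, np.int64(138), np.int64(9)), (204, np.int64(137), np.int64(9)), (207, np.int6
[... 2044 characters left out ...]
4(161), np.int64(29)), (189, np.int64(144), np.int64(59)), (192, np.int64(155), np.int64(10)), (195, np.int64(126), np.int64(8)), (198, np.int64(135), np.int64(10)), (201, np.int64(136), np.int64(9)), (204, np.int64(136), np.int64(10)), (207, np.int64(136), np.int64(9)), (210, np.int64(135), np.int64(8)), (213, np.int64(135), np.int64(9)), (216, np.int64(135), np.int64(9)), (219, np.int64(138), np.int64(11)), (222, np.int64(158), np.int64(30)), (225, np.int64(159), np.int64(31)), (228, np.int64(159), np.int64(31)), (231, np.int64(159), np.int64(31)), (234, np.int64(159), np.int64(31)), (237, np.int64(159), np.int64(31)), (240, np.int64(159), np.int64(32)), (243, np.int64(158), np.int64(32))]
```

```bash
python3 - <<'E'
from h import *
im=viewer.camera('wrist').astype(int)
for r in (200,206,212): print(r,[(k,im[r,k,0],im[r,k,0]-im[r,k,1]) for k in list(range(226,246))+list(range(316,338))])
E
python3 f.py
```

```text
200 [(226, np.int64(182), np.int64(11)), (227, np.int64(180), np.int64(10)), (228, np.int64(176), np.int64(14)), (229, np.int64(168), np.int64(29)), (230, np.int64(155), np.int64(56)), (231, np.int64(144), np.int64(74)), (232, np.int64(139), np.int64(65)), (233, np.int64(136), np.int64(40)), (234, np.int64(138), np.int64(19)), (235, np.int64(139), np.int64(11)), (236, np.int64(139), np.int64(10)), (237, np.int64(138), np.int64(10)), (238, np.int64(139), np.int64(10)), (239, np.int64(138), np.int64(10)), (240, np.int64(138), np.int64(10)), (241, np.int64(139), np.int64(9)), (242, np.int64(140), np.int64(10)), (243, np.int64(141), np.int64(10)), (244, np.int64(141), np.int64(9)), (245, np.int64(141), np.int64(9)), (316, np.int64(137), np.int64(8)), (317, np.int64(136), np.int64(8)), (318, np.int64(137), np.int64(9)), (319, np.int64(137), np.int64(8)), (320, np.int64(139), np.int64(10)), (321, np.int64(137), np.int64(9)), (322, np.int64(137), np.int64(9)), (323, np.int64(137), np.int64(9)), (324, np.int64(143), np.int64(9)), (325, np.int64(156), np.int64(9)), (326, np.int64(171), np.int
[... 2890 characters left out ...]
np.int64(159), np.int64(10)), (324, np.int64(210), np.int64(11)), (325, np.int64(245), np.int64(6)), (326, np.int64(252), np.int64(3)), (327, np.int64(252), np.int64(5)), (328, np.int64(248), np.int64(22)), (329, np.int64(239), np.int64(89)), (330, np.int64(237), np.int64(127)), (331, np.int64(243), np.int64(79)), (332, np.int64(251), np.int64(21)), (333, np.int64(252), np.int64(5)), (334, np.int64(248), np.int64(4)), (335, np.int64(230), np.int64(8)), (336, np.int64(210), np.int64(11)), (337, np.int64(206), np.int64(10))]
t 30.075 F [-0.66 -1.65 -6.78] M [ 0.081  0.749 -0.007]
t 30.07 q [-54.  41.  41.  88.   5.  76. -29.] F [-1.   3.5  6. ]
rot [-0.0038  0.0111  0.0015] shift [0.  0.4 0.2]
```

The wrist view shows the foot about 1.1 mm off centre across the slope and well centred along it. I'll lift slightly, recentre and press again.

Emit:
carry_out(increments=[[0, 0, 0, 0, 0, -1.5, 15], [0, 0, 0, 0, 0, -1, 15], [0, 0.002, 0, 0, 1.2, 0, 15], [0, 0, 0, 0, 0, 0, 15], [0, 0, 0, 0, 0, 0, 15]])

```text
t: 30.7
tcp_pos: [590.9, 56.2, 86.1]
orientation: [[0.144, 0.984, -0.106], [0.813, -0.179, -0.555], [-0.565, -0.006, -0.825]]
force: [-0.5, 0.9, -2.9]
opening: 25.8
gripper_force: 40.0
```

```bash
python3 f.py
```

```text
t 30.7 F [ 2.26 -0.64  1.97] M [ 0.043  1.002 -0.058]
t 30.7 q [-54.  41.  41.  88.   5.  76. -29.] F [-0.5  0.9 -2.9]
rot [-0.0056  0.0101  0.0017] shift [ 0.2 -0.1  1.7]
```

Emit:
carry_out(increments=[[0, 0, 0, 0, 0, 1, 15], [0, 0, 0, 0, 0, 0.7, 15], [0, 0, 0, 0, 0, 0.7, 15], [0, 0, 0, 0, 0, 0, 15], [0, 0, 0, 0, 0, 0, 15]])

```text
t: 31.32
tcp_pos: [590.8, 55.4, 84.9]
orientation: [[0.144, 0.984, -0.105], [0.813, -0.179, -0.554], [-0.564, -0.005, -0.826]]
force: [-3.4, 3.4, 5.5]
opening: 25.6
gripper_force: 40.0
```

```bash
cat > e.py <<'E'
from h import *
im=viewer.camera('wrist').astype(int)
r=im[198:208].mean(0); d=r[:,0]-r[:,1]
for a,b in((224,245),(316,340)): print('red',(np.arange(a,b)*np.clip(d[a:b]-15,0,None)).sum()/np.clip(d[a:b]-15,0,None).sum())
print('L',r[226:242,2].round().astype(int),'R',r[318:336,2].round().astype(int))
k=im[183:198,255:305].mean(1); print('v183..',k[:,0].round().astype(int),(k[:,0]-k[:,1]).round().astype(int))
E
python3 f.py; python3 e.py
```

```text
t 31.325 F [-0.85 -4.01 -6.03] M [ 0.788  0.41  -0.026]
t 31.32 q [-54.  41.  41.  88.   5.  76. -29.] F [-3.4  3.4  5.5]
rot [-0.0053  0.0096  0.0018] shift [ 0.1 -0.1  0.3]
red 230.570223325062
red 329.4422690763052
L [172 167 148 113  79  73  95 120 128 130 129 129 129 130 130 130] R [128 128 129 128 128 129 136 150 159 143 103  70  72 108 146 164 169 170]
v183.. [177 175 168 154 141 139 150 165 170 160 139 126 127 132 135] [10 12 23 45 69 73 52 28 14 10  9  8  9  9  9]
```

Emit:
carry_out(increments=[[0, 0, 0, 0, -0.3, 0, 15], [0, 0, 0, 0, 0, 0, 15], [0, 0, 0, 0, 0, 0, 15], [0, 0, 0, 0, 0, 0, 15]])

```text
t: 31.88
tcp_pos: [590.8, 55.4, 84.9]
orientation: [[0.145, 0.984, -0.105], [0.813, -0.178, -0.554], [-0.564, -0.005, -0.826]]
force: [-2.8, 3.9, 6.1]
opening: 25.7
gripper_force: 40.0
```

```bash
python3 f.py; python3 e.py
```

```text
t 31.875 F [-0.66 -3.49 -6.87] M [ 0.595  0.425 -0.01 ]
t 31.88 q [-54.  41.  41.  88.   5.  76. -29.] F [-2.8  3.9  6.1]
rot [-0.0047  0.0096  0.0017] shift [ 0.1 -0.1  0.3]
red 230.5907752698724
red 329.4514982224479
L [171 167 148 113  78  72  94 118 128 129 129 129 129 129 130 130] R [128 129 128 129 129 129 137 151 159 144 106  72  73 109 146 164 168 170]
v183.. [178 176 168 154 141 140 150 165 170 160 139 126 127 132 136] [10 13 23 45 69 73 52 28 15 10  9  9  9  9  9]
```

Flush, centred and pressing with about 9 N. Handing in.

```bash
python3 -c "
from station import order; print(order.job_done())"
```

```text
the job is handed in; nothing more can be done
None
```

I handed the job in at about 32 s: the orange and blue canisters stand upright in their own crate cells, the black one is still in its cell, and the gauge is gripped and pressed flush with about 9 N inside the red outline, within about 1 mm of centre.

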